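Put the games back on their cork pads

ROBOT

A 6-joint arm with a two-finger parallel gripper is mounted at the origin on the work surface. World frame = base frame: x ahead of the robot, y to its left, z up, the work surface at z = 0. Lengths are in mm, angles in degrees, forces in N, time in s.
With the tool pointing down it reaches from about 300 to 850 mm from the base axis. Payload 4.2 kg.
Tool frame: the origin (TCP) lies between the finger pads; the fingertips stand 22 mm ahead of it and the grasp point (between the pads) lies 3 mm ahead of it; z points along the fingers, y is the direction in which the jaws open and shut (so a half turn about z gives the same grasp; the last joint's range is limited). The gripper opens to 91 mm and grips with 3 to 60 N. Pads are 32 mm wide; open, the fingers measure 118 mm over their backs; the gripper's body (76 mm by 178 mm) begins 60 mm behind the grasp point.
Start: joints at [-77.407, 18.312, 89.639, -0, 72.044, -1.146], TCP at [136.569, -558.56, 235.976] pointing down, gripper open.
Joint ranges: [-177.97, 177.97], [-48.28, 115.42], [12.27, 149.76], [-77.06, 257.06], [2.81, 150.46], [-146.56, 146.56]. Speed limits (degrees/s): [147.25, 147.25, 180, 180, 180, 180].

INTERFACE

Orientations are given as [roll, pitch, yaw] about the fixed x, y, z axes, in that order (R = Rz(yaw) Ry(pitch) Rx(roll)).
In Python, from workcell import * gives the robot as it stands.
- The arm moves only by the shell command python3 -m jog 'ROWS' [OPENING] [FORCE]. ROWS is text: rows parted by semicolons, each of 6 numbers parted by spaces: the shift along the tool's x, y, z in units of 0.5 m (1.0 is 0.5 m), then the turn, a rotation vector about the tool's x, y, z in units of pi/2 rad (1.0 is pi/2 rad). A call has 1 to 20 rows; each row is the pose to reach, as a shift and turn from the pose measured when the call began, along the tool's axes at that moment; what a row does not reach only later rows make up. A row lasts 1/12 s, in which the tool goes at most 41.7 mm and 7.16 degrees, less where a joint would pass 70% of its speed; a pose out of reach is approached as far as the arm can. A call with a number of a shift or a turn outside -1 to 1 is refused whole. A call with a gripper value outside its range is refused whole. OPENING is the opening, from -1 (shut) to 1 (fully open), set as the call begins (- or left out, the last holds). The fingers move at their own pace and stop on an object; FORCE is the grip in N (left out, the last holds). Time passes only in rows, so rows that repeat a pose let the fingers close. It gives the time, the measured TCP pose, the force and the opening at its end, in the units of the state.
- state(): the state, without advancing time (a new reading comes with each control period).
- grab_frame(name): name is "side" or "top"; returns the picture (420x560x3 uint8, red, green, blue); there is no depth.
- calibration(name): a dict with "mtx" (3x3 intrinsics, pixels), "rvec" (rotation vector, rad) and "tvec" (3), from world to camera coordinates, as OpenCV has them. Camera axes: x right, y down, z forward; pixel columns grow to the right and rows downward; lengths in mm; the calibration is good to about 2 mm. A picture is of the moment at which its call begins. calibration takes no time and is no camera call.
- job_done(): hands the job in, once; it reports no verdict.
Trained networks look in the newest picture that a camera, given by its name, has taken for a name from the list of things; names that differ only in an ending like _2 or _b are one class to them, and where a whole thing is asked for, a point or a joint stands for the part that bears it (a point fixed in the world has none). Each returns a list of dicts, best first, with "confidence" (0 to 1); they miss things now and then, are a little off and sometimes report something else, mostly with a low value. They report only what shows in the picture. A call takes as long as a camera call.
- spot_in(query, camera): "rect" ([left, top, right, bottom] in pixels, round what is visible of it).
- tip_of(query, camera): "location" ([column, row] in pixels: a listed point, or the origin of a listed thing).
The state is a dict: "time_s": time; "qpos": joint angles; "qvel": joint speeds; "effort": joint torques, N m; "ee_pos": TCP position; "ee_rot": TCP orientation; "force": force on the tool from outside, world axes, zero at the start; "torque": the same for the moment, N m; "gripper_width": finger opening in mm.
Only numpy, scipy, OpenCV 4.12 (cv2) and the standard library are available. Lean on these libraries where they do the work, as an engineer would, in place of code of your own. Each camera call takes 0.05 s, during which the arm holds its last target. There are 200 camera calls.

TASK

Tidy the game tray: set the domino box, the card case, the dice cup and the die each on the cork pad of its own shape (long pad, shorter and broader pad, round pad, small square pad), centred so that it lies wholly on the pad and, but for the round cup, lined up with the pad's edges. Keep everything the way up it is, and leave the glass tumbler and the orange spinner where they stand.

Things in the scene. Friction and masses are not known exactly. Their poses are not given: they have to be found in the camera images.
- domino_box: Loose maple domino box with a closed sliding top (does not come off), a plain oblong block 124 mm long (its x), 46 mm wide (its y), 36 mm high, about 0.3 kg. Grip it across the 46 mm width. Origin: centre of its underside; z up.
- card_case: Loose dark wooden playing-card case, closed, 88 mm long (its x), 60 mm wide (its y), 26 mm high, about 0.15 kg, small brass clasp at one end. Grip it across the 60 mm width. Origin: centre of its underside; z up.
- dice_cup: Loose black plastic dice cup, standing mouth up, a straight round cup 66 mm in outer diameter and 65 mm high, walls 4 mm, about 0.09 kg; empty. Origin: centre of its underside; z up.
- die: Loose large ivory-coloured resin die with dark pips, a 32 mm cube, about 45 g; x and y are square to its side faces. Origin: centre of its underside; z up.
- pad_long: Fixed flat cork pad for the domino box, oblong, 144 mm long (its x) by 66 mm wide (its y), 3 mm thick. Origin: centre of its underside; z up.
- pad_short: Fixed flat cork pad for the card case, a shorter, broader rectangle, 108 mm long (its x) by 80 mm wide (its y), 3 mm thick. Origin: centre of its underside; z up.
- pad_round: Fixed flat cork pad for the dice cup, a disc 86 mm in diameter, 3 mm thick. Origin: centre of its underside; z up.
- pad_square: Fixed flat cork pad for the die, a small square, 52 mm by 52 mm (x and y along its edges), 3 mm thick. Origin: centre of its underside; z up.
- tumbler: Bystander, to be left alone: loose clear glass tumbler, empty, mouth up, 80 mm across the rim, 80 mm high. Origin: centre of its underside; z up.
- spinner: Bystander, to be left alone: loose game spinner, a white plastic disc 90 mm in diameter and 7 mm thick with a 64 mm orange arrow turning freely on a centre pivot, 20 mm high in all. Origin: centre of its underside; z up.

How it is judged:
By the outcome, as a careful person would: the job done as asked, in the order asked, and still so for the second after the job is handed in, with the robot touching nothing.
It also fails if it takes over 120 s, if anything falls off the work surface, if the arm or the gripper's body presses on something with over 40 N, if the wrist force passes 120 N, or if a joint passes its speed limit or range.

## Working session

There is one attempt and no reset: what is moved stays moved. The work goes in short steps, Python scripts to look and compute and a shell command to move; the robot and the scene stay as the last step left them, time stands still between calls to the robot, and variables do not carry over. Pictures are saved under pics/ and viewed, about 12 in all and at most 16, crops included, and the job is handed in when it is done.

```bash
mkdir -p pics
cat > h.py <<'E'
from workcell import *
import numpy as np, cv2
def save(cam,fn,img=None):
    im=grab_frame(cam) if img is None else img
    cv2.imwrite('pics/'+fn,im[:,:,::-1]); return im
def ray(cam,uv,z):
    c=calibration(cam);K=np.array(c['mtx']);R=cv2.Rodrigues(np.array(c['rvec'],float))[0];t=np.array(c['tvec'],float).ravel()
    d=R.T@np.linalg.inv(K)@np.array([uv[0],uv[1],1.]);o=-R.T@t
    return o+d*(z-o[2])/d[2]
E
python3 - <<'E'
from h import *
for c in('top','side'):
    save(c,c+'0.png')
    o=ray(c,(280,210),0);print(c,o.round(), [ray(c,p,0)[:2].round() for p in((0,0),(559,0),(559,419),(0,419))])
for n,z in dict(domino_box=0,card_case=0,dice_cup=0,die=0,pad_long=0,pad_short=0,pad_round=0,pad_square=0,tumbler=0,spinner=0).items():
    for c in('top',):
        for r in tip_of(n,c)[:2]: print(n,c,np.round(r['location'],1),round(r['confidence'],2),ray(c,r['location'],z)[:2].round(1))
s=state();print(s['ee_pos'],s['ee_rot'],s['gripper_width'],s['time_s'])
E
```

```text
top [530. -17.   0.] [array([1084.,  731.]), array([1096., -740.]), array([  69., -639.]), array([ 49., 603.])]
side [559. -56.   0.] [array([ 4041., -2778.]), array([ -961., -3552.]), array([ 20., 365.]), array([833., 567.])]
domino_box top [162.3 170.8] 0.96 [623.7 273.3]
domino_box top [320.  236.4] 0.6 [ 467.1 -112.6]
card_case top [381.  180.6] 0.64 [ 605.2 -261.4]
card_case top [145.3 272.3] 0.6 [377.  298.9]
dice_cup top [144.3 275. ] 0.82 [370.7 300.9]
dice_cup top [166.3 170.7] 0.45 [624.1 263.5]
die top [403.6 287.9] 0.83 [ 349.1 -306.9]
pad_long top [461.9 218.4] 0.72 [ 514.6 -452. ]
pad_short top [242.6 150.2] 0.66 [678.4  77.6]
pad_short top [144.8 274.7] 0.43 [371.4 299.7]
pad_square top [319.2 161.5] 0.67 [ 651.6 -111.4]
tumbler top [ 96.9 217. ] 0.81 [507.2 424.5]
spinner top [231.5 236.1] 0.94 [465.2  98.3]
spinner top [145.3 272.4] 0.4 [376.8 298.9]
[ 136.54812995 -558.55383447  235.96329431] [ 1.79996226e+02 -2.90263062e-04  1.37379459e+01] 91.1705059729617 0.6
```

View pics/top0.png

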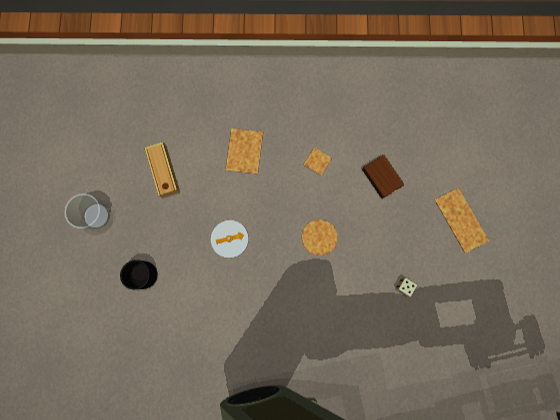

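View pics/side0.png

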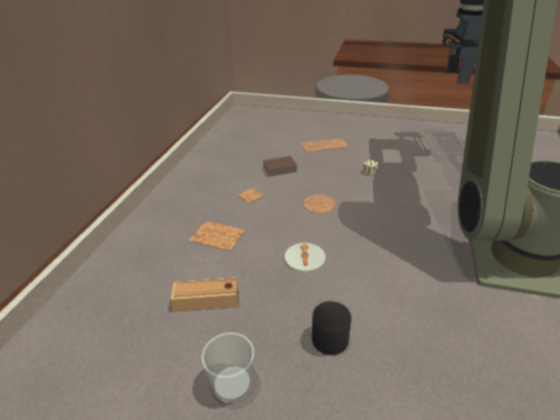

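The top view shows everything clear of everything else: domino (162,171), case (383,176), cup (139,275), die (407,287), and pads at (245,151), (318,161), (320,237) and (462,219). Next I fit the known shapes to colour masks.

```bash
cat >> h.py <<'E'
from scipy.optimize import minimize
S=4
DIM=dict(domino_box=(124,46,36),card_case=(88,60,26),dice_cup=(66,66,65),die=(32,32,32),pad_long=(144,66,3),pad_short=(108,80,3),pad_round=(86,86,3),pad_square=(52,52,3))
ROUND=('dice_cup','pad_round')
def hull(n,cam,x,y,a,z0=0):
    L,W,H=DIM[n]
    if n in ROUND: th=np.linspace(0,2*np.pi,48); P=np.c_[L/2*np.cos(th),L/2*np.sin(th)]
    else: P=np.array([[1,1],[1,-1],[-1,-1],[-1,1]])*[L/2,W/2]
    c,s=np.cos(np.radians(a)),np.sin(np.radians(a)); P=P@np.array([[c,s],[-s,c]])+[x,y]
    Q=np.vstack([np.c_[P,np.full(len(P),z0)],np.c_[P,np.full(len(P),z0+H)]])
    k=calibration(cam); uv=cv2.projectPoints(Q,np.array(k['rvec'],float),np.array(k['tvec'],float),np.array(k['mtx'],float),None)[0]
    return cv2.convexHull(uv.astype(np.float32).reshape(-1,2))
def mask(im,n):
    b=cv2.resize(im,None,fx=S,fy=S,interpolation=cv2.INTER_CUBIC)
    lab=cv2.cvtColor(b,cv2.COLOR_RGB2LAB).astype(int); h=b.astype(int)
    if n=='dice_cup': return (h.max(2)<42)
    if n=='die': return (h.min(2)>125)
    if n=='card_case': return (h[...,0]-h[...,2]>22)
    return (lab[...,2]-128>22)
def fit(n,cam,im,x,y,z0=0,m=None):
    if m is None: m=mask(im,n)
    c=hull(n,cam,x,y,0,z0).reshape(-1,2); ctr=c.mean(0)*S
    r=np.ptp(c,axis=0).max()*S*.9+30
    Y,X=np.mgrid[:m.shape[0],:m.shape[1]]; m=(m&(np.hypot(X-ctr[0],Y-ctr[1])<r)).astype(np.uint8)
    m=cv2.morphologyEx(m,cv2.MORPH_OPEN,np.ones((5,5)))
    k,l,st,_=cv2.connectedComponentsWithStats(m); m=(l==1+st[1:,4].argmax()).astype(np.uint8)
    cs=cv2.findContours(m,0,2)[0]; m=cv2.drawContours(np.zeros_like(m),[cv2.convexHull(max(cs,key=cv2.contourArea))],-1,1,-1)
    def cost(p):
        q=np.zeros_like(m); cv2.fillPoly(q,[np.round((hull(n,cam,*p,z0)*S+S/2-.5)*16).astype(np.int32)],1,shift=4)
        return 1-(q&m).sum()/(q|m).sum()
    best=None
    for a in ([0] if n in ROUND else range(-90,90,30)):
        o=minimize(cost,[x,y,a],method='Nelder-Mead',options=dict(initial_simplex=[[x,y,a],[x+12,y,a],[x,y+12,a],[x,y,a+18]],xatol=.05,fatol=1e-4))
        if best is None or o.fun<best.fun: best=o
    return best.x,best.fun
def moves(x,y,z,yaw=None):
    "row for going to x,y,z (TCP), tool x along yaw (mod 180)"
    from scipy.spatial.transform import Rotation as Ro
    s=state();R=Ro.from_euler('xyz',s['ee_rot'],degrees=True)
    d=R.inv().apply(np.array([x,y,z])-s['ee_pos'])/500
    y0=s['ee_rot'][2]; dy=0 if yaw is None else (yaw-y0+90)%180-90
    rv=(R.inv()*Ro.from_euler('xyz',[180,0,y0+dy],degrees=True)).as_rotvec()/(np.pi/2)
    print('row',np.round(np.r_[d,rv],4),'n',np.linalg.norm(d)*12,abs(dy)/7.16,'dyaw',round(dy,1),'q',np.round(s['qpos'],1))
E
cat > m.py <<'E'
from h import *
init=dict(domino_box=(624,273),card_case=(600,-261),dice_cup=(371,300),die=(349,-307),pad_long=(514,-452),pad_short=(678,77),pad_round=(468,-112),pad_square=(651,-111))
for c in('top','side'):
    im=grab_frame(c); v=im.copy(); v=cv2.resize(v,None,fx=2,fy=2)
    for n,(x,y) in init.items():
        p,f=fit(n,c,im,x,y); print(c,n,p.round(1),round(f,3))
        cv2.polylines(v,[np.round(hull(n,c,*p)*2).astype(int)],True,(0,255,255),1)
    v=v[200:640,160:1040] if c=='top' else v[200:760,300:800]
    v=cv2.resize(v,None,fx=min(800/v.shape[1],600/v.shape[0]),fy=min(800/v.shape[1],600/v.shape[0]))
    save(c,c+'_fit.png',v)
E
python3 m.py
```

```text
top domino_box [622.6 271.1  20.6] 0.072
top card_case [ 571.1 -228.8    6.6] 0.634
top dice_cup [372.1 303.5   7.1] 0.072
top die [ 352.6 -309.   -20. ] 0.331
top pad_long [ 511.5 -450.    27.2] 0.006
top pad_short [677.3  74.2  -6. ] 0.007
top pad_round [ 466.  -110.3    9.1] 0.011Traceback (most recent call last):
  File "m.py", line 6, in <module>
    p,f=fit(n,c,im,x,y); print(c,n,p.round(1),round(f,3))
        ~~~^^^^^^^^^^^^
  File "h.py", line 42, in fit
    o=minimize(cost,[x,y,a],method='Nelder-Mead',options=dict(initial_simplex=[[x,y,a],[x+12,y,a],[x,y+12,a],[x,y,a+18]],xatol=.05,fatol=1e-4))
    res = _minimize_neldermead(fun, x0, args, callback, bounds=bounds,
                               **options)
    fxr = func(xr)
    fx = function(np.copy(x), *(wrapper_args + args))
  File "h.py", line 38, in cost
    q=np.zeros_like(m); cv2.fillPoly(q,[np.round((hull(n,cam,*p,z0)*S+S/2-.5)*16).astype(np.int32)],1,shift=4)
                                                  ~~~~^^^^^^^^^^^^^
  File "h.py", line 20, in hull
    k=calibration(cam); uv=cv2.projectPoints(Q,np.array(k['rvec'],float),np.array(k['tvec'],float),np.array(k['mtx'],float),None)[0]
ValueError: time passes only in moves, steps and waits
```

```bash
sed -i "s/^S=4/S=4\n_c=calibration\nimport functools\ncalibration=functools.cache(lambda n:_c(n))/" h.py
python3 - <<'E'
from h import *
im=cv2.cvtColor(cv2.imread('pics/top0.png'),cv2.COLOR_BGR2RGB)
for nm,row,c0,c1 in(('case',176,355,412),('die',286,396,420),('dom',171,140,186),('cup',275,112,166)):
    print(nm,[tuple(map(int,im[row,c])) for c in range(c0,c1,2)])
E
```

```text
case [(131, 122, 109), (136, 126, 112), (134, 124, 110), (132, 121, 109), (133, 124, 110), (132, 122, 109), (21, 7, 0), (33, 16, 8), (85, 45, 20), (89, 47, 21), (83, 45, 19), (86, 44, 20), (89, 47, 19), (87, 46, 20), (83, 44, 21), (92, 50, 22), (86, 45, 19), (87, 47, 21), (85, 44, 19), (87, 46, 21), (89, 47, 20), (92, 48, 21), (121, 109, 94), (130, 122, 108), (130, 121, 108), (128, 119, 107), (134, 124, 109), (135, 126, 111), (132, 122, 109)]
die [(60, 56, 49), (28, 24, 16), (167, 149, 105), (188, 201, 173), (189, 201, 170), (186, 197, 166), (76, 76, 55), (189, 200, 166), (72, 66, 46), (134, 140, 117), (156, 159, 128), (127, 118, 105)]
dom [(128, 118, 106), (130, 121, 107), (134, 124, 110), (133, 123, 109), (134, 125, 110), (134, 125, 111), (190, 175, 95), (192, 145, 79), (183, 132, 71), (188, 151, 80), (188, 141, 75), (189, 147, 79), (188, 145, 77), (187, 135, 71), (166, 121, 64), (194, 184, 101), (72, 52, 24), (132, 123, 113), (135, 126, 111), (135, 125, 112), (137, 127, 112), (130, 121, 108), (134, 124, 109)]
cup [(131, 123, 108), (129, 120, 107), (128, 119, 106), (132, 122, 109), (8, 8, 8), (3, 2, 3), (2, 4, 5), (8, 9, 9), (3, 4, 4), (4, 3, 4), (24, 22, 23), (27, 24, 23), (27, 25, 22), (27, 24, 23), (27, 22, 22), (28, 26, 24), (27, 24, 23), (27, 24, 23), (34, 31, 30), (7, 6, 3), (4, 3, 4), (5, 6, 5), (9, 8, 7), (129, 120, 106), (133, 123, 109), (134, 126, 111), (131, 121, 107)]
```

```bash
python3 - <<'E'
s=open('h.py').read()
a=s.index("    if n=='dice_cup'");b=s.index("def fit")
s=s[:a]+"""    if n=='dice_cup': return h.max(2)<70
    if n=='die': return h[...,1]>148
    return (h[...,2]<.65*h[...,0])&(h[...,0]>12)
"""+s[b:]
s=s.replace("(L==","(l==").replace("Q=np.vstack(","Q=np.vstack([np.c_[P,np.full(len(P),z0+H)]]*2 if n=='die' and cam=='top' else ")
open('h.py','w').write(s)
E
python3 m.py
```

```text
top domino_box [622.2 269.7  19.2] 0.015
top card_case [ 612.3 -262.    31.3] 0.044
top dice_cup [371.8 302.8   2.1] 0.022
top die [ 352.1 -307.3  -31.7] 0.07
top pad_long [ 511.1 -450.  -152.7] 0.011
top pad_short [677.4  74.1  -6.2] 0.015
top pad_round [ 466.  -110.5   12.4] 0.007
top pad_square [ 652.6 -106.4  -30.8] 0.021
side domino_box [623.1 272.1  20.6] 0.055
side card_case [ 600. -261.  -90.] 1.0
side dice_cup [373.6 305.2  -5.4] 0.074
side die [ 354.1 -338.3  -97.8] 0.612
side pad_long [ 512.5 -445.5   26.8] 0.079
side pad_short [678.7  77.6  -6.1] 0.02
side pad_round [ 467.  -108.9   -1.6] 0.092
side pad_square [ 654.4 -102.7 -121.4] 0.077
```

View pics/top_fit.png

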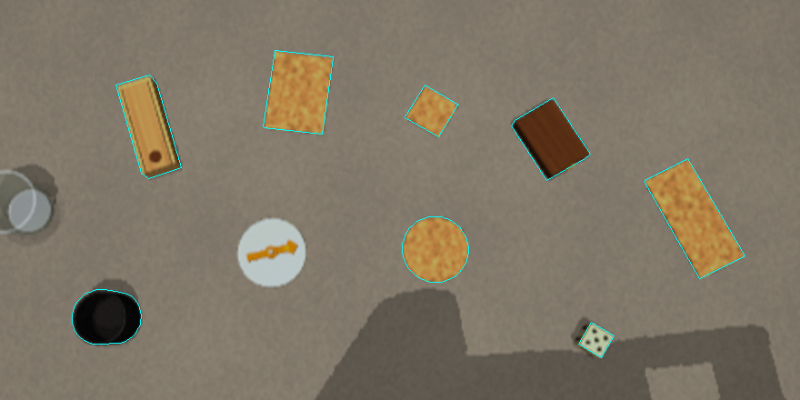

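View pics/side_fit.png

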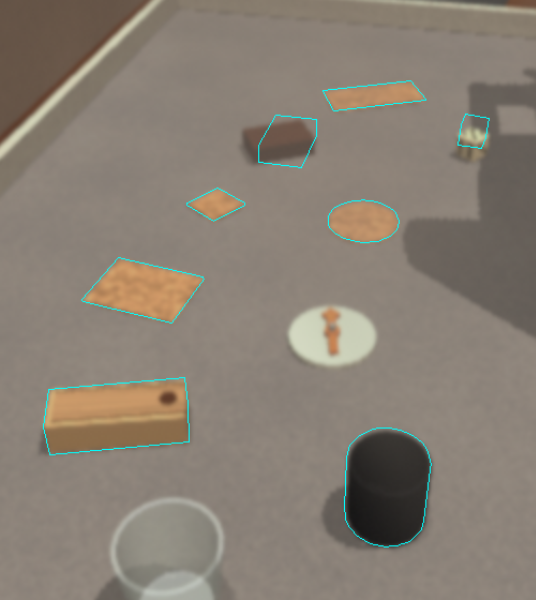

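Pads, domino, case and cup outlines fit tightly in the top view. In the side view the case and die fits are wrong because of dim colours, so I'll use top yaws and average top and side positions (2–3 mm bias). Starting with the domino box.

```bash
python3 -c "
from h import *
moves(622.7,271,140,19.2); moves(622.7,271,27,19.2)"
```

```text
row [ 1.3385e+00 -1.3807e+00  1.9180e-01  1.0000e-04  0.0000e+00 -6.0700e-02] n 23.190714138614915 0.7624534857076967 dyaw 5.5 q [-77.4  18.3  89.6  -0.   72.   -1.1]
row [ 1.3385e+00 -1.3808e+00  4.1780e-01  1.0000e-04  0.0000e+00 -6.0700e-02] n 23.61483361092972 0.7624534857076967 dyaw 5.5 q [-77.4  18.3  89.6  -0.   72.   -1.1]
```

```bash
R='print'; python3 -m jog '0.8 -0.8 0.1 0 0 0;0.8 -0.8 0.1 0 0 0;0.8 -0.8 0.1 0 0 0;0.8 -0.8 0.1 0 0 0;0.8 -0.8 0.1 0 0 0;0.8 -0.8 0.1 0 0 0;0.8 -0.8 0.1 0 0 0;0.8 -0.8 0.1 0 0 0;0.8 -0.8 0.1 0 0 0;0.8 -0.8 0.1 0 0 0;0.8 -0.8 0.1 0 0 0;0.8 -0.8 0.1 0 0 0;0.8 -0.8 0.1 0 0 0;0.8 -0.8 0.1 0 0 0;0.8 -0.8 0.1 0 0 0;0.8 -0.8 0.1 0 0 0' 1 20
python3 -c "
from h import *
moves(622.7,271,140,19.2)"
```

```text
time_s: 2.08
ee_pos: [430.4, -74.1, 185.8]
ee_rot: [180.0, 0.0, 13.9]
force: [-0.5, 0.4, 0.2]
gripper_width: 91.2
row [ 5.395e-01 -5.772e-01  9.110e-02  1.000e-04  4.000e-04 -5.850e-02] n 9.543939431373346 0.7353251398617574 dyaw 5.3 q [-11.3   8.3 111.   -0.   60.7  64.8]
```

```bash
python3 -m jog '0.5395 -0.577 0.09 0 0 -0.0585;0.5395 -0.577 0.09 0 0 -0.0585;0.5395 -0.577 0.09 0 0 -0.0585;0.5395 -0.577 0.09 0 0 -0.0585;0.5395 -0.577 0.09 0 0 -0.0585;0.5395 -0.577 0.09 0 0 -0.0585;0.5395 -0.577 0.09 0 0 -0.0585;0.5395 -0.577 0.09 0 0 -0.0585;0.5395 -0.577 0.09 0 0 -0.0585;0.5395 -0.577 0.09 0 0 -0.0585;0.5395 -0.577 0.09 0 0 -0.0585;0.5395 -0.577 0.09 0 0 -0.0585;0.5395 -0.577 0.09 0 0 -0.0585;0.5395 -0.577 0.09 0 0 -0.0585'
python3 -c "
from h import *
moves(622.7,271,27,19.2)"
```

```text
time_s: 3.25
ee_pos: [622.5, 268.7, 141.0]
ee_rot: [180.0, 0.1, 19.1]
force: [0.0, 0.2, -0.9]
gripper_width: 91.2
row [ 0.0021 -0.0043  0.228   0.0004  0.0007 -0.0013] n 2.736552601373658 0.016450053323811668 dyaw 0.1 q [22.4 31.3 82.6 -0.  66.2 93.3]
```

```bash
python3 -m jog '0.002 -0.0043 0.06 0 0 0;0.002 -0.0043 0.12 0 0 0;0.002 -0.0043 0.17 0 0 0;0.002 -0.0043 0.2 0 0 0;0.002 -0.0043 0.22 0 0 0;0.002 -0.0043 0.228 0 0 0;0.002 -0.0043 0.228 0 0 0;0.002 -0.0043 0.228 0 0 0'
python3 -m jog '0 0 0 0 0 0;0 0 0 0 0 0;0 0 0 0 0 0;0 0 0 0 0 0;0 0 0 0 0 0;0 0 0 0 0 0;0 0 0 0 0 0;0 0 0 0 0 0' -1 25
python3 -m jog '0 0 -0.05 0 0 0;0 0 -0.12 0 0 0;0 0 -0.2 0 0 0;0 0 -0.25 0 0 0;0 0 -0.25 0 0 0;0 0 -0.25 0 0 0'
python3 -c "
from h import *
moves(511.8,-448.2,140,27.2); save('side','s1.png',grab_frame('side')[180:420,100:420])"
```

```text
time_s: 3.92
ee_pos: [623.4, 270.8, 28.3]
ee_rot: [180.0, -0.1, 19.0]
force: [-0.0, -0.2, 0.4]
gripper_width: 91.2
time_s: 4.58
ee_pos: [623.4, 270.9, 28.3]
ee_rot: [180.0, -0.0, 19.0]
force: [0.6, 0.3, -0.0]
gripper_width: 45.5
time_s: 5.08
ee_pos: [623.6, 271.1, 154.5]
ee_rot: [180.0, -0.2, 19.1]
force: [0.0, 0.2, -2.8]
gripper_width: 46.1
row [-6.8110e-01  1.2867e+00  2.7000e-02  4.0000e-04 -2.1000e-03 -9.0500e-02] n 17.4736033018677 1.137685698420394 dyaw 8.1 q [22.5 30.7 81.5 -0.  67.6 93.5]
```

View pics/s1.png

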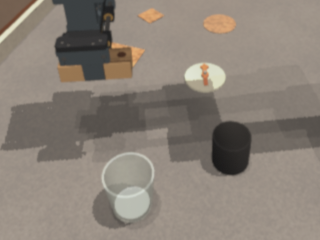

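The box is held level and clear of the table, with width reading 46 mm. Carrying it to the long pad.

```bash
python3 -m jog '-0.05 0.08 0 0 0 0;-0.1 0.16 0 0 0 0;-0.4 0.76 0 0 0 -0.05;-0.4 0.76 0 0 0 -0.05;-0.4 0.76 0 0 0 -0.05;-0.4 0.76 0 0 0 -0.05;-0.4 0.76 0 0 0 -0.05;-0.4 0.76 0 0 0 -0.05;-0.4 0.76 0 0 0 -0.05;-0.4 0.76 0 0 0 -0.05;-0.4 0.76 0 0 0 -0.05;-0.4 0.76 0 0 0 -0.05;-0.4 0.76 0 0 0 -0.05;-0.4 0.76 0 0 0 -0.05;-0.4 0.76 0 0 0 -0.05;-0.4 0.76 0 0 0 -0.05'
python3 -c "
from h import *
moves(511.8,-448.2,100,27.2)"
```

```text
time_s: 6.47
ee_pos: [557.5, -152.4, 152.3]
ee_rot: [-180.0, 0.1, 23.7]
force: [0.2, 0.0, -2.4]
gripper_width: 45.9
row [-3.211e-01  5.052e-01  1.050e-01 -2.000e-04  1.100e-03 -3.920e-02] n 7.293319448905493 0.49269536921283874 dyaw 3.5 q [-16.4  22.3  96.4  -0.1  61.5  50. ]
```

```bash
python3 -m jog '-0.321 0.505 0.08 0 0 -0.039;-0.321 0.505 0.08 0 0 -0.039;-0.321 0.505 0.08 0 0 -0.039;-0.321 0.505 0.08 0 0 -0.039;-0.321 0.505 0.08 0 0 -0.039;-0.321 0.505 0.08 0 0 -0.039;-0.321 0.505 0.08 0 0 -0.039;-0.321 0.505 0.105 0 0 -0.039;-0.321 0.505 0.105 0 0 -0.039;-0.321 0.505 0.105 0 0 -0.039;-0.321 0.505 0.105 0 0 -0.039;-0.321 0.505 0.105 0 0 -0.039'
python3 -c "
from h import *
moves(511.8,-448.2,32,27.2)"
```

```text
time_s: 7.47
ee_pos: [512.8, -446.5, 100.8]
ee_rot: [180.0, 0.1, 27.3]
force: [0.2, -0.4, -3.1]
gripper_width: 46.0
row [-3.200e-03  2.100e-03  1.376e-01  1.000e-04  7.000e-04  1.100e-03] n 1.6516422562631803 0.014331238798350507 dyaw -0.1 q [-42.   33.3  85.1  -0.1  61.6  20.7]
```

```bash
python3 -m jog '-0.003 0.002 0.05 0 0 0;-0.003 0.002 0.09 0 0 0;-0.003 0.002 0.115 0 0 0;-0.003 0.002 0.125 0 0 0;-0.003 0.002 0.131 0 0 0;-0.003 0.002 0.136 0 0 0;-0.003 0.002 0.139 0 0 0;-0.003 0.002 0.139 0 0 0;-0.003 0.002 0.139 0 0 0'
python3 -m jog '0 0 0 0 0 0;0 0 0 0 0 0;0 0 0 0 0 0;0 0 0 0 0 0;0 0 0 0 0 0' 1
python3 -m jog '0 0 -0.04 0 0 0;0 0 -0.1 0 0 0;0 0 -0.18 0 0 0;0 0 -0.25 0 0 0;0 0 -0.25 0 0 0;0 0 -0.25 0 0 0'
python3 -c "
from h import *
moves(613,-260.5,130,31.3)"
```

```text
time_s: 8.22
ee_pos: [512.2, -448.4, 32.1]
ee_rot: [179.9, 0.0, 27.3]
force: [0.8, 0.2, -2.1]
gripper_width: 45.9
time_s: 8.63
ee_pos: [512.3, -448.6, 32.4]
ee_rot: [179.9, 0.0, 27.3]
force: [-0.2, 1.1, 0.2]
gripper_width: 76.3
time_s: 9.13
ee_pos: [513.3, -449.3, 160.5]
ee_rot: [179.6, -0.1, 27.3]
force: [-0.1, 0.2, -0.1]
gripper_width: 91.3
row [ 0.3502 -0.2445  0.0597  0.0049 -0.0009 -0.0445] n 5.175654143372459 0.5587923199808803 dyaw 4.0 q [-42.1  30.5  80.9  -0.1  68.1  20.6]
```

```bash
python3 -m jog '0.35 -0.2445 0.06 0.005 0 -0.0445;0.35 -0.2445 0.06 0.005 0 -0.0445;0.35 -0.2445 0.06 0.005 0 -0.0445;0.35 -0.2445 0.06 0.005 0 -0.0445;0.35 -0.2445 0.06 0.005 0 -0.0445;0.35 -0.2445 0.06 0.005 0 -0.0445;0.35 -0.2445 0.06 0.005 0 -0.0445;0.35 -0.2445 0.06 0.005 0 -0.0445;0.35 -0.2445 0.06 0.005 0 -0.0445;0.35 -0.2445 0.06 0.005 0 -0.0445'
python3 -c "
from h import *
moves(613,-260.5,25,31.3)
im=save('top','t2.png'); save('top','t2c.png',cv2.resize(im[100:320,300:560],None,fx=3,fy=2.7))"
```

```text
time_s: 9.97
ee_pos: [612.1, -262.2, 129.7]
ee_rot: [-180.0, -0.1, 31.2]
force: [-0.4, -0.7, -0.2]
gripper_width: 91.3
row [ 3.200e-03 -1.900e-03  2.094e-01 -1.000e-04 -6.000e-04 -1.300e-03] n 2.5127687210766743 0.016486543045472812 dyaw 0.1 q [-24.2  30.7  85.4   0.1  63.9  34.6]
```

View pics/t2c.png

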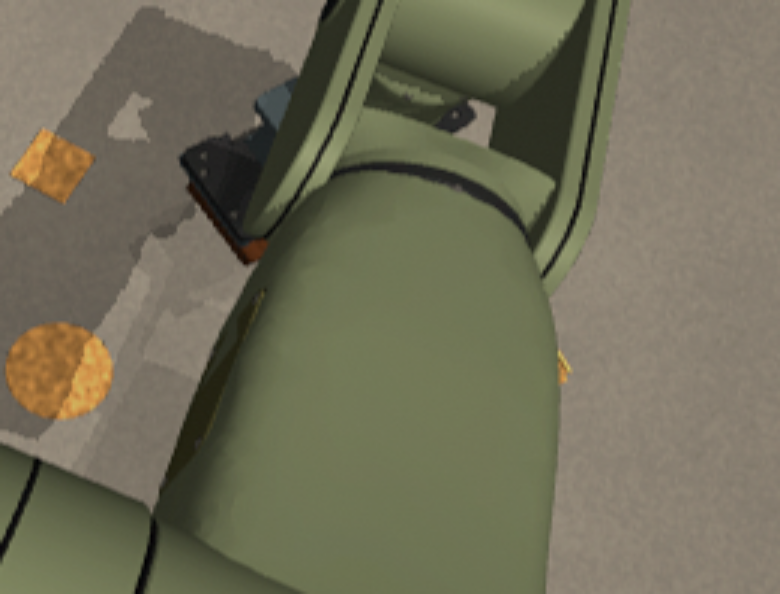

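The arm hides the long pad, so I'll check the domino later. Grasping the case.

```bash
python3 -m jog '0.003 -0.002 0.05 0 0 0;0.003 -0.002 0.11 0 0 0;0.003 -0.002 0.16 0 0 0;0.003 -0.002 0.19 0 0 0;0.003 -0.002 0.205 0 0 0;0.003 -0.002 0.211 0 0 0;0.003 -0.002 0.211 0 0 0;0.003 -0.002 0.211 0 0 0'
python3 -m jog '0 0 0 0 0 0;0 0 0 0 0 0;0 0 0 0 0 0;0 0 0 0 0 0;0 0 0 0 0 0;0 0 0 0 0 0;0 0 0 0 0 0' -1 20
python3 -m jog '0 0 -0.05 0 0 0;0 0 -0.12 0 0 0;0 0 -0.2 0 0 0;0 0 -0.22 0 0 0;0 0 -0.22 0 0 0;0 0 -0.22 0 0 0'
python3 -c "
from h import *
moves(678,75.7,100,-6.1)"
```

```text
time_s: 10.68
ee_pos: [613.7, -261.3, 25.6]
ee_rot: [179.9, -0.1, 31.1]
force: [0.8, 1.3, -0.1]
gripper_width: 91.3
time_s: 11.27
ee_pos: [613.8, -261.2, 25.9]
ee_rot: [179.9, -0.2, 31.1]
force: [-0.3, 0.8, 3.2]
gripper_width: 60.1
time_s: 11.77
ee_pos: [613.0, -261.0, 135.4]
ee_rot: [179.9, -0.1, 31.1]
force: [-0.8, -0.1, -2.6]
gripper_width: 59.9
row [ 4.594e-01 -5.091e-01  7.120e-02  4.000e-04 -1.700e-03  4.138e-01] n 8.272998870917744 5.201631915127467 dyaw -37.2 q [-24.1  30.4  85.    0.1  64.5  34.7]
```

```bash
python3 -m jog '0.46 -0.509 0.02 0 0 0.414;0.46 -0.509 0.02 0 0 0.414;0.46 -0.509 0.02 0 0 0.414;0.46 -0.509 0.02 0 0 0.414;0.46 -0.509 0.02 0 0 0.414;0.46 -0.509 0.02 0 0 0.414;0.46 -0.509 0.02 0 0 0.414;0.46 -0.509 0.02 0 0 0.414;0.46 -0.509 0.05 0 0 0.414;0.46 -0.509 0.071 0 0 0.414;0.46 -0.509 0.071 0 0 0.414;0.46 -0.509 0.071 0 0 0.414;0.46 -0.509 0.071 0 0 0.414'
python3 -c "
from h import *
moves(678,75.7,29.3,-6.1)
im=save('top','t3.png');p,f=fit('domino_box','top',im,511,-450,3);print(p.round(1),f)
im=save('side','s3.png');p,f=fit('domino_box','side',im,512,-448,3);print(p.round(1),f)
"
```

```text
time_s: 12.85
ee_pos: [677.8, 74.2, 99.3]
ee_rot: [180.0, -0.1, -6.2]
force: [-0.5, -0.0, -0.9]
gripper_width: 60.2
row [-1.000e-04 -3.100e-03  1.399e-01  4.000e-04 -7.000e-04 -1.200e-03] n 1.6795676853952275 0.015033911179123885 dyaw 0.1 q [ 5.300e+00  3.350e+01  8.490e+01 -1.000e-01  6.150e+01  1.015e+02]
[ 506.7 -446.6   24.3] 0.23472446391514867
[ 511.3 -431.9   28.2] 0.09224195710455763
```

View pics/t3.png

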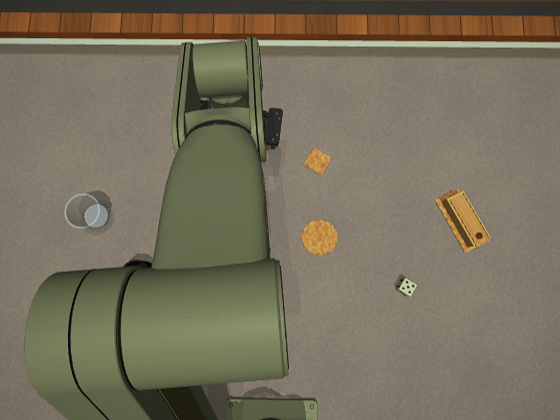

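The domino is on its long pad (462,220), but the pad colours confuse the fit; I'll measure it separately. Placing the case.

```bash
python3 -m jog '0 -0.003 0.05 0 0 0;0 -0.003 0.09 0 0 0;0 -0.003 0.115 0 0 0;0 -0.003 0.128 0 0 0;0 -0.003 0.134 0 0 0;0 -0.003 0.138 0 0 0;0 -0.003 0.141 0 0 0;0 -0.003 0.141 0 0 0;0 -0.003 0.141 0 0 0'
python3 -m jog '0 0 0 0 0 0;0 0 0 0 0 0;0 0 0 0 0 0;0 0 0 0 0 0;0 0 0 0 0 0' 1
python3 -m jog '0 0 -0.04 0 0 0;0 0 -0.1 0 0 0;0 0 -0.18 0 0 0;0 0 -0.25 0 0 0;0 0 -0.25 0 0 0;0 0 -0.25 0 0 0'
python3 -c "
from h import *
moves(372.7,304,160,0)
im=cv2.cvtColor(cv2.imread('pics/t3.png'),cv2.COLOR_BGR2RGB)
v=cv2.resize(im[180:260,425:500],None,fx=7,fy=7,interpolation=cv2.INTER_CUBIC)
for z,p,n in((3,(511.1,-450,27.3),'domino_box'),(0,(511.1,-450,27.3),'pad_long')):
  cv2.polylines(v,[np.round((hull(n,'top',*p,z)-[425,180])*7+3).astype(int)],True,(0,255,255),1)
save('top','dom.png',v)
"
```

```text
time_s: 13.7
ee_pos: [679.4, 75.8, 30.9]
ee_rot: [-180.0, -0.3, -6.2]
force: [0.0, -0.0, -0.8]
gripper_width: 59.7
time_s: 14.12
ee_pos: [679.5, 75.8, 31.1]
ee_rot: [-180.0, -0.3, -6.2]
force: [0.3, -0.5, -0.2]
gripper_width: 90.0
time_s: 14.62
ee_pos: [680.3, 76.0, 159.2]
ee_rot: [-179.9, -0.6, -6.2]
force: [0.5, 0.8, -0.1]
gripper_width: 90.8
row [-0.6609 -0.3868 -0.0083 -0.0007 -0.0072 -0.0691] n 9.189242622226708 0.8686196923536423 dyaw 6.2 q [  5.4  30.7  80.8  -0.   67.8 101.7]
```

View pics/dom.png

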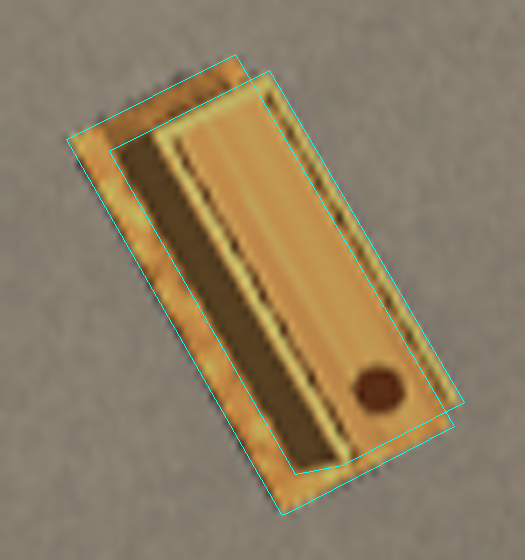

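The domino matches the ideal centred outline within about 1 mm. Next is the cup, with yaw 40 so the jaws stay clear of the tumbler.

```bash
python3 -c "
from h import *
moves(372.7,304,150,40)"
```

```text
row [-0.6611 -0.3867  0.0117  0.0018 -0.0071 -0.5135] n 9.191878572389474 6.45521187112459 dyaw 46.2 q [  5.4  30.7  80.8  -0.   67.8 101.7]
```

```bash
python3 -m jog '-0.661 -0.387 0.012 0.002 -0.007 -0.513;-0.661 -0.387 0.012 0.002 -0.007 -0.513;-0.661 -0.387 0.012 0.002 -0.007 -0.513;-0.661 -0.387 0.012 0.002 -0.007 -0.513;-0.661 -0.387 0.012 0.002 -0.007 -0.513;-0.661 -0.387 0.012 0.002 -0.007 -0.513;-0.661 -0.387 0.012 0.002 -0.007 -0.513;-0.661 -0.387 0.012 0.002 -0.007 -0.513;-0.661 -0.387 0.012 0.002 -0.007 -0.513;-0.661 -0.387 0.012 0.002 -0.007 -0.513;-0.661 -0.387 0.012 0.002 -0.007 -0.513;-0.661 -0.387 0.012 0.002 -0.007 -0.513;-0.661 -0.387 0.012 0.002 -0.007 -0.513;-0.661 -0.387 0.012 0.002 -0.007 -0.513'
python3 -c "
from h import *
moves(372.7,304,42,40)"
```

```text
time_s: 15.78
ee_pos: [373.9, 303.3, 149.5]
ee_rot: [180.0, 0.0, 39.8]
force: [0.2, -0.8, -0.0]
gripper_width: 91.3
row [-1.10e-03 -2.70e-03  2.15e-01  1.00e-04  0.00e+00 -1.80e-03] n 2.5802323726580125 0.022695577291027346 dyaw 0.2 q [ 37.7  14.4 109.   -0.   56.6  87.9]
```

```bash
python3 -m jog '-0.001 -0.003 0.05 0 0 0;-0.001 -0.003 0.11 0 0 0;-0.001 -0.003 0.16 0 0 0;-0.001 -0.003 0.19 0 0 0;-0.001 -0.003 0.208 0 0 0;-0.001 -0.003 0.215 0 0 0;-0.001 -0.003 0.215 0 0 0;-0.001 -0.003 0.215 0 0 0'
python3 -m jog '0 0 0 0 0 0;0 0 0 0 0 0;0 0 0 0 0 0;0 0 0 0 0 0;0 0 0 0 0 0;0 0 0 0 0 0;0 0 0 0 0 0' -1 12
python3 -m jog '0 0 -0.05 0 0 0;0 0 -0.12 0 0 0;0 0 -0.2 0 0 0;0 0 -0.24 0 0 0;0 0 -0.24 0 0 0;0 0 -0.24 0 0 0'
python3 -c "
from h import *
moves(466.6,-109.7,120,0)"
```

```text
time_s: 16.45
ee_pos: [373.6, 304.3, 42.6]
ee_rot: [180.0, -0.1, 39.8]
force: [-0.2, 0.2, -0.1]
gripper_width: 91.0
time_s: 17.03
ee_pos: [373.7, 304.6, 43.1]
ee_rot: [180.0, -0.1, 39.8]
force: [-0.6, -0.4, 6.4]
gripper_width: 65.8
time_s: 17.53
ee_pos: [373.6, 304.5, 163.5]
ee_rot: [180.0, -0.2, 39.8]
force: [-0.2, -0.5, -1.3]
gripper_width: 65.8
row [-3.877e-01  7.555e-01  8.580e-02 -7.000e-04 -2.400e-03  4.422e-01] n 10.241925290492514 5.558584151315459 dyaw -39.8 q [ 37.8  13.5 107.9  -0.   58.4  88. ]
```

```bash
python3 -m jog '-0.388 0.7555 0 0 0 0.442;-0.388 0.7555 0 0 0 0.442;-0.388 0.7555 0 0 0 0.442;-0.388 0.7555 0 0 0 0.442;-0.388 0.7555 0 0 0 0.442;-0.388 0.7555 0 0 0 0.442;-0.388 0.7555 0 0 0 0.442;-0.388 0.7555 0 0 0 0.442;-0.388 0.7555 0 0 0 0.442;-0.388 0.7555 0.03 0 0 0.442;-0.388 0.7555 0.06 0 0 0.442;-0.388 0.7555 0.086 0 0 0.442;-0.388 0.7555 0.086 0 0 0.442;-0.388 0.7555 0.086 0 0 0.442;-0.388 0.7555 0.086 0 0 0.442'
python3 -c "
from h import *
moves(466.6,-109.7,46,0)"
```

```text
time_s: 18.78
ee_pos: [466.1, -109.3, 119.4]
ee_rot: [-179.8, -0.1, 0.1]
force: [-0.2, 0.3, -1.5]
gripper_width: 66.1
row [ 0.0008  0.0012  0.1468 -0.0017 -0.0011  0.0007] n 1.7616215737888345 0.008211464505803024 dyaw -0.1 q [-14.7  16.1 111.7   0.2  52.1  75.1]
```

```bash
python3 -m jog '0.001 0.001 0.05 0 0 0;0.001 0.001 0.09 0 0 0;0.001 0.001 0.115 0 0 0;0.001 0.001 0.13 0 0 0;0.001 0.001 0.138 0 0 0;0.001 0.001 0.143 0 0 0;0.001 0.001 0.1475 0 0 0;0.001 0.001 0.1475 0 0 0;0.001 0.001 0.1475 0 0 0'
python3 -m jog '0 0 0 0 0 0;0 0 0 0 0 0;0 0 0 0 0 0;0 0 0 0 0 0;0 0 0 0 0 0' 1
python3 -m jog '0 0 -0.04 0 0 0;0 0 -0.1 0 0 0;0 0 -0.18 0 0 0;0 0 -0.25 0 0 0;0 0 -0.25 0 0 0;0 0 -0.25 0 0 0'
python3 -c "
from h import *
moves(352.8,-306,130,-31.7)"
```

```text
time_s: 19.53
ee_pos: [467.2, -109.7, 46.3]
ee_rot: [-179.9, -0.2, 0.1]
force: [0.1, 0.4, -0.1]
gripper_width: 65.5
time_s: 19.95
ee_pos: [467.3, -109.7, 46.4]
ee_rot: [-179.9, -0.2, 0.1]
force: [-0.8, 0.4, -0.6]
gripper_width: 91.0
time_s: 20.45
ee_pos: [468.0, -110.3, 173.3]
ee_rot: [-179.9, -0.5, 0.1]
force: [-0.6, 0.4, -0.5]
gripper_width: 91.3
row [-0.2315  0.3911  0.0843 -0.002  -0.0049  0.3529] n 5.547315132550702 4.436302064285117 dyaw -31.8 q [-14.7  12.7 107.4   0.2  59.5  75.1]
```

```bash
python3 -m jog '-0.2315 0.391 0 -0.002 -0.005 0.353;-0.2315 0.391 0 -0.002 -0.005 0.353;-0.2315 0.391 0.03 -0.002 -0.005 0.353;-0.2315 0.391 0.084 -0.002 -0.005 0.353;-0.2315 0.391 0.084 -0.002 -0.005 0.353;-0.2315 0.391 0.084 -0.002 -0.005 0.353;-0.2315 0.391 0.084 -0.002 -0.005 0.353;-0.2315 0.391 0.084 -0.002 -0.005 0.353;-0.2315 0.391 0.084 -0.002 -0.005 0.353;-0.2315 0.391 0.084 -0.002 -0.005 0.353'
python3 -c "
from h import *
moves(352.8,-306,27,-31.7)"
```

```text
time_s: 21.28
ee_pos: [353.3, -305.0, 130.0]
ee_rot: [-180.0, 0.0, -31.6]
force: [-0.0, -0.6, 0.5]
gripper_width: 91.3
row [ 0.0004  0.0024  0.206  -0.0003  0.0004  0.0008] n 2.4724484464684457 0.010340248834763649 dyaw -0.1 q [-42.2  14.5 112.3   0.   53.3  79.4]
```

```bash
python3 -m jog '0 0.002 0.05 0 0 0;0 0.002 0.11 0 0 0;0 0.002 0.16 0 0 0;0 0.002 0.185 0 0 0;0 0.002 0.2 0 0 0;0 0.002 0.206 0 0 0;0 0.002 0.206 0 0 0;0 0.002 0.206 0 0 0'
python3 -m jog '0 0 0 0 0 0;0 0 0 0 0 0;0 0 0 0 0 0;0 0 0 0 0 0;0 0 0 0 0 0;0 0 0 0 0 0;0 0 0 0 0 0;0 0 0 0 0 0;0 0 0 0 0 0;0 0 0 0 0 0' -1 10
python3 -m jog '0 0 -0.05 0 0 0;0 0 -0.12 0 0 0;0 0 -0.2 0 0 0;0 0 -0.24 0 0 0;0 0 -0.24 0 0 0;0 0 -0.24 0 0 0'
python3 -c "
from h import *
moves(653.5,-104.7,110,-30.8)"
```

```text
time_s: 21.95
ee_pos: [353.6, -305.9, 27.8]
ee_rot: [-180.0, -0.1, -31.6]
force: [0.5, -0.2, -0.7]
gripper_width: 91.2
time_s: 22.78
ee_pos: [353.6, -305.9, 27.8]
ee_rot: [-180.0, -0.1, -31.6]
force: [0.3, 0.5, 1.1]
gripper_width: 32.0
time_s: 23.28
ee_pos: [353.7, -306.1, 148.6]
ee_rot: [180.0, -0.2, -31.6]
force: [-0.1, 0.2, -0.7]
gripper_width: 32.1
row [ 2.995e-01 -6.572e-01  7.810e-02  2.000e-04 -2.300e-03 -8.700e-03] n 8.717586511949987 0.1090948028234327 dyaw 0.8 q [-42.3  13.2 110.8   0.   55.8  79.3]
```

```bash
python3 -m jog '0.2995 -0.657 0 0 0 -0.009;0.2995 -0.657 0 0 0 -0.009;0.2995 -0.657 0 0 0 -0.009;0.2995 -0.657 0 0 0 -0.009;0.2995 -0.657 0 0 0 -0.009;0.2995 -0.657 0 0 0 -0.009;0.2995 -0.657 0 0 0 -0.009;0.2995 -0.657 0.03 0 0 -0.009;0.2995 -0.657 0.078 0 0 -0.009;0.2995 -0.657 0.078 0 0 -0.009;0.2995 -0.657 0.078 0 0 -0.009;0.2995 -0.657 0.078 0 0 -0.009;0.2995 -0.657 0.078 0 0 -0.009'
python3 -c "
from h import *
moves(653.5,-104.7,31.1,-30.8)"
```

```text
time_s: 24.37
ee_pos: [652.6, -105.6, 110.0]
ee_rot: [179.9, -0.2, -30.8]
force: [-0.5, -1.1, -0.6]
gripper_width: 31.9
row [ 0.0002 -0.0025  0.1578  0.0006 -0.0019 -0.0003] n 1.8936262362970058 0.003494340817534567 dyaw 0.0 q [-1.010e+01  3.120e+01  8.750e+01 -1.000e-01  6.110e+01  1.107e+02]
```

```bash
python3 -m jog '-0.001 -0.0025 0.05 0 0 0;-0.001 -0.0025 0.1 0 0 0;-0.001 -0.0025 0.127 0 0 0;-0.001 -0.0025 0.143 0 0 0;-0.001 -0.0025 0.15 0 0 0;-0.001 -0.0025 0.156 0 0 0;-0.001 -0.0025 0.159 0 0 0;-0.001 -0.0025 0.159 0 0 0;-0.001 -0.0025 0.159 0 0 0'
python3 -m jog '0 0 0 0 0 0;0 0 0 0 0 0;0 0 0 0 0 0;0 0 0 0 0 0;0 0 0 0 0 0;0 0 0 0 0 0' 1
python3 -m jog '0 0 -0.04 0 0 0;0 0 -0.1 0 0 0;0 0 -0.18 0 0 0;0 0 -0.28 0 0 0;0 0 -0.35 0 0 0;0 0 -0.35 0 0 0'
python3 -c "
from h import *
moves(136,-500,235,13.7)"
```

```text
time_s: 25.12
ee_pos: [653.5, -104.6, 31.5]
ee_rot: [180.0, -0.3, -30.8]
force: [0.2, -0.2, -0.6]
gripper_width: 32.0
time_s: 25.62
ee_pos: [653.6, -104.5, 31.5]
ee_rot: [180.0, -0.3, -30.8]
force: [-0.2, -0.4, -0.9]
gripper_width: 69.4
time_s: 26.12
ee_pos: [657.0, -104.8, 216.4]
ee_rot: [-179.7, -1.2, -30.8]
force: [1.6, -0.4, 0.9]
gripper_width: 91.3
row [-0.4889  1.2124 -0.0545  0.0016 -0.014  -0.4947] n 15.700774210546054 6.2185888849189235 dyaw 44.5 q [-1.000e+01  2.660e+01  7.950e+01 -1.000e-01  7.270e+01  1.109e+02]
```

```bash
python3 -m jog '-0.4 0.98 -0.05 0 -0.01 -0.35;-0.4 0.98 -0.05 0 -0.01 -0.35;-0.4 0.98 -0.05 0 -0.01 -0.35;-0.4 0.98 -0.05 0 -0.01 -0.35;-0.4 0.98 -0.05 0 -0.01 -0.35;-0.4 0.98 -0.05 0 -0.01 -0.35;-0.4 0.98 -0.05 0 -0.01 -0.35;-0.4 0.98 -0.05 0 -0.01 -0.35;-0.4 0.98 -0.05 0 -0.01 -0.35;-0.4 0.98 -0.05 0 -0.01 -0.35;-0.4 0.98 -0.05 0 -0.01 -0.35;-0.4 0.98 -0.05 0 -0.01 -0.35;-0.4 0.98 -0.05 0 -0.01 -0.35;-0.4 0.98 -0.05 0 -0.01 -0.35;-0.4 0.98 -0.05 0 -0.01 -0.35;-0.4 0.98 -0.05 0 -0.01 -0.35'
cat > chk.py <<'E'
import sys
from h import *
k=sys.argv[1]
pads=dict(pad_long=(511.1,-450,27.3),pad_short=(677.4,74.1,-6.1),pad_round=(466,-110.4,0),pad_square=(652.6,-106.4,-30.8))
obj=dict(pad_long='domino_box',pad_short='card_case',pad_round='dice_cup',pad_square='die')
im=save('top','t%s.png'%k); t=[]
for p,q in pads.items():
    c=hull(p,'top',*q).reshape(-1,2).mean(0).astype(int); x0,y0=c-33
    v=cv2.resize(im[y0:y0+66,x0:x0+66],None,fx=6,fy=6,interpolation=cv2.INTER_CUBIC)[:300+96]
    for n,z in((p,0),(obj[p],3)): cv2.polylines(v,[np.round((hull(n,'top',*q,z)-[x0,y0])*6+2.5).astype(int)],True,(0,255,255) if z else (255,0,255),1)
    t.append(cv2.resize(v,(390,298)))
save('top','chk%s.png'%k,np.vstack([np.hstack(t[:2]),np.hstack(t[2:])]))
for n,x,y in(('card_case',677,74),('dice_cup',466,-110),('die',652,-106)):
    m=None
    if n=='card_case': 
        b=cv2.resize(im,None,fx=S,fy=S,interpolation=cv2.INTER_CUBIC).astype(int); m=b[...,0]<115
    p,f=fit(n,'top',im,x,y,3,m); print(n,p.round(1),round(f,3))
for n in('tumbler','spinner'):
    for r in tip_of(n,'top')[:1]: print(n,r['location'],r['confidence'])
E
python3 chk.py 4
```

```text
time_s: 27.45
ee_pos: [234.0, -422.5, 234.1]
ee_rot: [179.9, -0.4, 0.7]
force: [0.4, 0.2, -0.1]
gripper_width: 91.3
card_case [678.9  74.3  -5.1] 0.016
dice_cup [ 466.2 -110.6   20.8] 0.047
die [ 652.1 -105.5  -31.1] 0.039
tumbler [98.6, 217.6] 0.75
spinner [465.4, 216.1] 0.68
```

View pics/chk4.png

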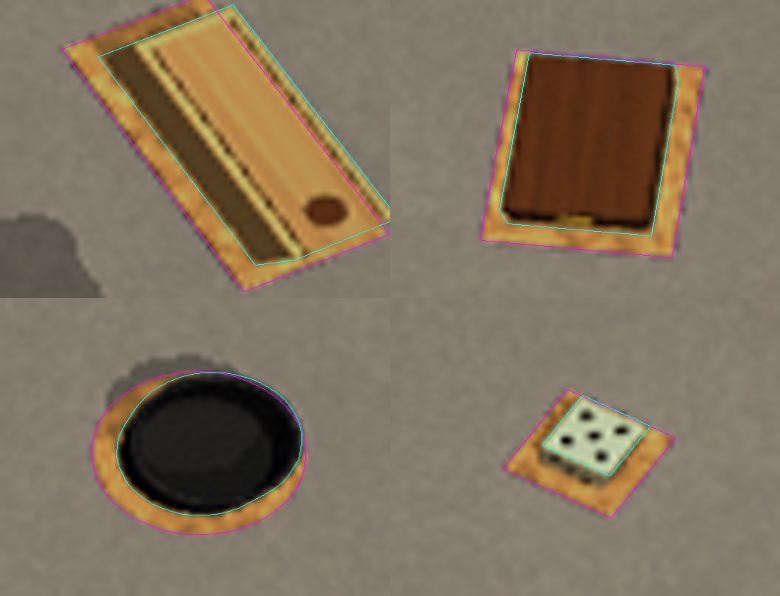

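View pics/t4.png

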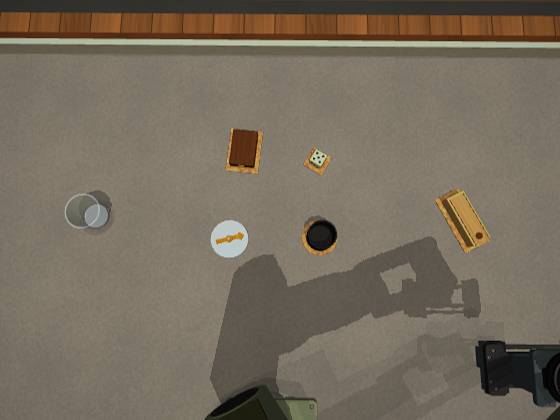

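```bash
python3 -c "
from workcell import *
print(job_done())"
```

```text
the job is handed in; nothing more can be done
None
```

All four pieces are on their own pads, still the same way up, and the job was handed in at about 28 s. I moved them in the order listed: domino box, card case, dice cup, die. The gripper was open and clear of everything when I handed in.

The last top-camera check against the pads showed:

| Piece | Offset from pad centre | Yaw error |
|---|---|---|
| Domino box | about 1 mm (judged by eye from the outline overlay) | lined up, by eye |
| Card case | about 1.5–2 mm along its length | 1° |
| Dice cup | under 0.5 mm | not applicable |
| Die | about 1 mm | 0.3° |

The tumbler and spinner show at the same pixels as in the first picture.

Some checks failed or disagreed:
- **Domino fits:** the automatic outline fits failed because the pad is nearly the same colour as the box.
- **Side camera:** it gave no usable fit for the case or the die. Elsewhere it differed from the top camera by 1–4 mm, so I used averages of the two for the domino, the cup and the pads. For the case and die I shifted the top-camera reading by half the usual difference.
- **Spinner detection:** in the final picture the network put the spinner on the domino box. I overrode that by looking at the picture, where the spinner is still at (230,238).

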